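# Clear down the drilling fixture

## Robot

A 7-joint arm with a two-finger parallel gripper is mounted at the origin on the work surface. World frame = base frame: x ahead of the robot, y to its left, z up, the work surface at z = 0. Lengths are in m, angles in rad, forces in N, time in s.
With the tool pointing down it reaches from about 0.4 to 0.85 m from the base axis. Payload 6.9 kg.
Tool frame: the origin (TCP) lies midway between the tips of the shut fingers; the grasp point (between the pads) lies behind it (ctrl.pinch_z is the z of the grasp point in the tool frame, in m); z points along the fingers, y is the line along which they close (so a half turn about z gives the same grasp; the last joint's range is limited). The gripper opens to 85 mm and grips with 20 to 120 N. Pads are 22 mm wide; open, the fingers measure 114 mm over their backs; the gripper's body (76 mm by 85 mm) begins 54 mm behind the grasp point. The pads swing forward as they close: fully open they stand 13 mm farther back than shut.
Start: joints at [-1.165, 0.507, -0.238, 1.5, 0.126, 1.149, -0.155], TCP at [0.185, 0.597, 0.231] pointing down, gripper open.
Joint ranges: [-3.08, 3.08], [-0.24, 2.05], [-1.43, 1.35], [0, 2.5], [-1.52, 4.66], [0.17, 1.96], [-2.89, 2.89]. Speed limits (rad/s): [2.39, 2.39, 3.14, 3.14, 3.14, 3.14, 3.14].

## Interface

Orientations are given as a unit quaternion [w, x, y, z].
In Python, from station import ctrl, get_state, vision, ticket, models gives the robot as it stands. Calls block until the motion is done:
- ctrl.movep(position, orientation): joint-space move of the TCP to a pose.
- ctrl.movel(position, frame=None, max_speed=0.15): straight line of the TCP; frame=None keeps the orientation; max_speed is the mean speed in m/s.
- ctrl.set_joints(angles): joint-space move.
- ctrl.ungrasp() and ctrl.close_gripper(force=None): open the fingers fully, or close them until they stop; force is the grip in N (None keeps the last).
- ctrl.pause(seconds).
- ctrl.ik(position, orientation): joint angles nearest the present ones, or None.
- get_state(): the state.
- vision.grab_frame(name): name is "scene" or "top"; returns (picture, depth): 420x560x3 uint8, blue, green, red; 420x560 float32, m along the optical axis (not along the pixel's ray), 0 where there is no reading.
- vision.camera_info(name): a dict with "mtx" (3x3 intrinsics, pixels), "R" (3x3) and "t" (3): a world point X has camera coordinates R X + t. Camera axes: x right, y down, z forward; pixel columns grow to the right and rows downward; lengths in m; the calibration is good to about 2 mm. A picture is of the moment at which its call begins. camera_info takes no time and is no camera call.
A pose or a line that the arm cannot do raises ctrl.Unreachable and nothing moves.
- ticket.close_job(): hands the job in; it is judged then, once.
Trained networks look in the newest picture that a camera, given by its name, has taken for a name from the list of things; names that differ only in an ending like _2 or _b are one class to them, and where a whole thing is asked for, a point or a joint stands for the part that bears it (a point fixed in the world has none). Each returns a list of dicts, best first, with "p" (0 to 1); they miss things now and then, are a little off and sometimes report something else, mostly with a low value. They report only what shows in the picture. A call takes as long as a camera call. They do not tell look-alikes from the thing itself.
- models.recognise(camera, target): "point" ([column, row] in pixels, amid what is visible of it).
- models.masks_of(camera, target): "mask" (420x560 bool, what is visible of it) and "point" ([column, row] in pixels, amid what is visible of it).
The state is a dict: "time": time; "qpos": joint angles; "qd": joint speeds; "tau": joint torques, N m; "tcp_pos": TCP position; "eef_rot": TCP orientation; "contact_force": force on the tool from outside, world axes, zero at the start; "wrist_torque": the same for the moment, N m; "width": finger opening in m; "gripper_force": force on a finger pad.
Only numpy, scipy, OpenCV 4.12 (cv2) and the standard library are available. Lean on these libraries where they do the work, as an engineer would, in place of code of your own. Each camera call takes 0.05 s, during which the arm holds its last target. There are 200 camera calls.

## Task

Shut down the drilling fixture: put all the finished white blocks from its plate into the black parts bin, then use the red scraper block to wipe every blue chip off the plate into the chip tray at its open edge (the chips are sharp: never touch them with the fingers). When the plate is clean, turn the lock collar until its orange lug stands over the green locked mark, with the scraper finally left standing on its dark pad, lengthwise along it; leave the spray bottle and the screwdriver alone.

Things in the scene. Friction and masses are not known exactly. Their poses are not given: they have to be found in the camera images.
- fixture: Fixed drilling fixture. Origin at bench height; x away from the robot, y left. Aluminium plate x -100..100, y -120..100 mm, top 45 mm high. Green fences on it, tops 57 mm above the bench, along x -100..-90, x 90..100 and y 92..100 mm; the edge at y -120 mm is open and drops into the black chip tray. Hub with the lock collar at x 0, y 165 mm.
- plate_top (a point): Point on the plate's top face, 45 mm above the fixture's origin; axes as the fixture's.
- tray_floor (a point): Centre of the chip tray's inner floor, 4 mm above the bench, at fixture x 0, y -174 mm; axes as the fixture's. Inside: 194 mm along x, y from -120 (the plate's side, no lip) to -228 mm. Outer walls 4 mm thick, tops 40 mm above the bench.
- hub_axis (a point): Point on the vertical axis of the lock collar, at the height to grip its lug (88 mm above the bench). Below the collar is a fixed white dial disc, radius 62 mm, top 58 mm above the bench, with a green locked mark and a thin red unlocked mark.
- locked_mark (a point): The green locked mark on the white dial, 56 mm from the collar's axis, on the dial's top face.
- collar (a joint): Angle of the captive lock collar, rad; grows clockwise seen from above; stiff, stays where left. 0: the orange lug points along the fixture's -x (towards the robot, unlocked red mark). 1.4: the lug stands over the green locked mark. Stops at -0.3 and 2.0. Grey ring radius 30 mm, 61 to 79 mm above the bench.
- lug_grip (a point): Grip point of the collar's orange lug, 56 mm from the axis and 88 mm above the bench; its x axis points radially in to the collar's axis. The lug is an upright bar 12 mm thick, from 28 to 78 mm from the axis, 68 to 102 mm above the bench.
- bin: Fixed black open parts bin, 110 (x) x 165 (y) x 45 mm high, walls 4 mm. Origin at the centre of its underside.
- bin_floor (a point): Centre of the bin's inner floor, 4 mm above the bench; axes as the bin's. Inside 102 (x) x 157 (y) mm.
- pad: Scraper pad: a flat dark mat with yellow border painted on the bench, 150 (x) x 80 (y) mm, no thickness. Origin at its centre at bench height.
- scraper: Loose red scraper block, 250 g, origin at the centre of its underside, z up. Foot 100 (x) x 30 (y) x 20 mm high with white lower edge; on it an upright grip 60 (x) x 22 (y) mm, from 20 to 70 mm above the underside. Starts standing on the pad.
- block0: Finished white plastic guide block with two dark bores, 45 (x) x 32 (y) x 40 mm high, 90 g; origin at the centre of its underside. Two or three are present, standing on the plate near the +y fence.
- block1: Finished white plastic guide block with two dark bores, 45 (x) x 32 (y) x 40 mm high, 90 g; origin at the centre of its underside. Two or three are present, standing on the plate near the +y fence.
- block2: Finished white plastic guide block with two dark bores, 45 (x) x 32 (y) x 40 mm high, 90 g; origin at the centre of its underside. Two or three are present, standing on the plate near the +y fence.
- chip0: Blue bent plastic chip, about 23 x 11 x 8 mm, 10 g; origin at the centre of its underside. Four to eight are present, lying on the plate.
- chip1: Blue bent plastic chip, about 23 x 11 x 8 mm, 10 g; origin at the centre of its underside. Four to eight are present, lying on the plate.
- chip2: Blue bent plastic chip, about 23 x 11 x 8 mm, 10 g; origin at the centre of its underside. Four to eight are present, lying on the plate.
- chip3: Blue bent plastic chip, about 23 x 11 x 8 mm, 10 g; origin at the centre of its underside. Four to eight are present, lying on the plate.
- chip4: Blue bent plastic chip, about 23 x 11 x 8 mm, 10 g; origin at the centre of its underside. Four to eight are present, lying on the plate.
- chip5: Blue bent plastic chip, about 23 x 11 x 8 mm, 10 g; origin at the centre of its underside. Four to eight are present, lying on the plate.
- chip6: Blue bent plastic chip, about 23 x 11 x 8 mm, 10 g; origin at the centre of its underside. Four to eight are present, lying on the plate.
- chip7: Blue bent plastic chip, about 23 x 11 x 8 mm, 10 g; origin at the centre of its underside. Four to eight are present, lying on the plate.
- spray: Bystander: white spray bottle, 68 mm diameter, 186 mm tall; origin at the centre of its underside.
- screwdriver: Bystander: screwdriver lying on the bench to the right of the fixture; its x axis runs along it.
Mind the look-alikes: they are no part of the job. Of the things that look like the scraper, the smallest one is meant.

How it is judged:
On the way, in this order (a step that is already met when the one before it is completed fails the run):
1. all finished blocks are in the parts bin (x of block0 in the frame of bin_floor between -0.054 and 0.054 m and y of block0 in the frame of bin_floor between -0.081 and 0.081 m and z of each of block0, block1, block2 in the frame of bin_floor below 0.06 m and x of block1 in the frame of bin_floor between -0.054 and 0.054 m and y of block1 in the frame of bin_floor between -0.081 and 0.081 m and x of block2 in the frame of bin_floor between -0.054 and 0.054 m and y of block2 in the frame of bin_floor between -0.081 and 0.081 m), for 0.2 s.
2. all chips are in the chip tray (x of chip0 in the frame of tray_floor between -0.099 and 0.099 m and y of chip0 in the frame of tray_floor between -0.058 and 0.058 m and z of each of chip0, chip1, chip2, chip3, chip4, chip5, chip6, chip7 in the frame of tray_floor below 0.032 m and x of chip1 in the frame of tray_floor between -0.099 and 0.099 m and y of chip1 in the frame of tray_floor between -0.058 and 0.058 m and x of chip2 in the frame of tray_floor between -0.099 and 0.099 m and y of chip2 in the frame of tray_floor between -0.058 and 0.058 m and x of chip3 in the frame of tray_floor between -0.099 and 0.099 m and y of chip3 in the frame of tray_floor between -0.058 and 0.058 m and x of chip4 in the frame of tray_floor between -0.099 and 0.099 m and y of chip4 in the frame of tray_floor between -0.058 and 0.058 m and x of chip5 in the frame of tray_floor between -0.099 and 0.099 m and y of chip5 in the frame of tray_floor between -0.058 and 0.058 m and x of chip6 in the frame of tray_floor between -0.099 and 0.099 m and y of chip6 in the frame of tray_floor between -0.058 and 0.058 m and x of chip7 in the frame of tray_floor between -0.099 and 0.099 m and y of chip7 in the frame of tray_floor between -0.058 and 0.058 m), for 0.2 s.
3. the lock collar stands at its locked mark (value of joint collar between 1.31 and 1.49 rad), for 0.2 s.
At the end, for the whole second after the job is handed in: Blocks in the bin, chips in the chip tray below plate level, collar within 0.09 rad of the mark (1.4), scraper upright on the bench, its centre within 30 mm in x and y of the pad's and its length within 0.3 rad of the pad's; all present things at rest (all of step 1 and all of step 2 and all of step 3 and x of scraper in the frame of pad between -0.03 and 0.03 m and y of scraper in the frame of pad between -0.03 and 0.03 m and z of scraper in the frame of pad below 0.01 m and angle between scraper's own z axis and vertical below 0.15 rad and angle between the x axis of scraper and the x axis of pad, either way round below 0.3 rad and linear speed of each of block0, block1, block2, chip0, chip1, chip2, chip3, chip4, chip5, chip6, chip7, scraper below 0.02 m/s and velocity of joint collar between -0.05 and 0.05 rad/s); the robot touches nothing.
It fails at once if the fingers touch a chip (contact force between the fingers and chip0 above 1 N or contact force between the fingers and chip1 above 1 N or contact force between the fingers and chip2 above 1 N or contact force between the fingers and chip3 above 1 N or contact force between the fingers and chip4 above 1 N or contact force between the fingers and chip5 above 1 N or contact force between the fingers and chip6 above 1 N or contact force between the fingers and chip7 above 1 N).
It fails at once if the spray bottle is disturbed (distance of spray from where it was at the start of the episode above 0.03 m or angle between spray's own z axis and vertical above 0.3 rad).
It fails at once if the screwdriver is disturbed (distance of screwdriver from where it was at the start of the episode above 0.03 m).
Of block0, block1, block2 only 2 to 3 are there at a start; the rules pass over those that are not, and their reading is None.
Of chip0, chip1, chip2, chip3, chip4, chip5, chip6, chip7 only 4 to 8 are there at a start; the rules pass over those that are not, and their reading is None.
At some moment in a run one of block0, block1, block2, scraper may be knocked a few centimetres aside while the robot is not near it.
It also fails if it takes over 192 s, if anything falls off the work surface, if the arm or the gripper's body presses on something with over 40 N, if the wrist force passes 120 N, or if a joint passes its speed limit or range.

## Working session

There is one attempt and no reset: what is moved stays moved. The work goes in short steps, each a Python script; the robot and the scene stay as the last script left them, time stands still between calls to the robot, and variables do not carry over. Pictures are saved under pics/ and viewed, at most 14 in all, crops included, and the job is handed in when it is done.

```bash
ls; mkdir -p pics; python3 - <<'E'
from station import ctrl, get_state, vision, ticket, models
import cv2,numpy as np
for n in ["scene","top"]:
    p,d=vision.grab_frame(n); cv2.imwrite(f"pics/{n}0.png",p); np.save(f"/tmp/{n}.npy",d)
    c=vision.camera_info(n); R,t,K=map(np.array,(c["R"],c["t"],c["mtx"]))
    print(n,(-R.T@t).round(3),R.round(3).tolist(),K.round(1).tolist())
    def w(u,v,z=None):
        Z=d[int(v),int(u)]
        return (R.T@(np.linalg.inv(K)@[u,v,1]*Z-t)).round(4).tolist()
    for k in ["fixture","bin","pad","scraper","block0","chip0","spray","screwdriver","collar","locked_mark","tray_floor"]:
        try:
            for r in models.recognise(n,k): print(k,round(r["p"],2),np.round(r["point"]).tolist(),w(*r["point"]))
        except Exception as e: print(k,e)
print(ctrl.pinch_z,get_state())
E
```

```text
pics
scene [ 1.026 -0.851  0.794] [[0.883, 0.469, -0.019], [0.257, -0.516, -0.817], [-0.393, 0.716, -0.576]] [[460.6, 0.0, 273.7], [0.0, 460.6, 205.0], [0.0, 0.0, 1.0]]
fixture 0.92 [292.0, 255.0] [0.6521, -0.0848, 0.0419]
bin 0.62 [159.0, 279.0] [0.3796, -0.266, -0.001]
pad 0.69 [272.0, 177.0] [0.4057, 0.2735, -0.0003]
pad 0.27 [325.0, 190.0] [0.632, 0.1682, 0.0778]
scraper 0.76 [280.0, 137.0] [0.3465, 0.4469, 0.0524]
scraper 0.72 [324.0, 189.0] [0.6303, 0.1692, 0.0805]
scraper 0.66 [237.0, 194.0] [0.3811, 0.097, 0.0308]
scraper 0.57 [273.0, 166.0] [0.3941, 0.3005, 0.0264]
block0 0.84 [332.0, 222.0] [0.7037, 0.0462, 0.0728]
block0 0.76 [295.0, 209.0] [0.589, 0.0622, 0.0673]
block0 0.53 [312.0, 211.0] [0.6433, 0.0527, 0.0824]
chip0 0.5 [284.0, 242.0] [0.6166, -0.0528, 0.0451]
chip0 0.4 [323.0, 244.0] [0.7058, -0.0134, 0.0446]
spray 0.58 [358.0, 160.0] [0.6633, 0.3537, 0.0895]
screwdriver 0.66 [200.0, 343.0] [0.5944, -0.3905, 0.0217]
collar 0.78 [325.0, 192.0] [0.6343, 0.1624, 0.0762]
locked_mark 0.86 [290.0, 256.0] [0.6504, -0.0868, 0.0414]
tray_floor 0.98 [290.0, 252.0] [0.6429, -0.
[... 1138 characters left out ...]
 1.2, 'qpos': array([-1.16550786,  0.50750924, -0.23759767,  1.50019088,  0.12568828,
        1.14888795, -0.15482856]), 'qd': array([ 0.00050915,  0.00040077,  0.00047265,  0.00106873, -0.00022119,
        0.00112698, -0.00092951]), 'tau': array([-7.34163750e-04, -6.20383501e+01, -2.18532622e+00, -2.49954486e+01,
        1.37300079e-02,  2.70000790e-03, -2.98335543e-06]), 'tcp_pos': array([0.18459409, 0.59711537, 0.2312723 ]), 'eef_rot': array([-1.27841160e-05,  1.49363307e-01,  9.88782384e-01, -7.88906866e-06]), 'contact_force': array([ 0.43854813, -1.13352229, -0.97357156]), 'wrist_torque': array([-0.02370323,  0.03610162,  0.01910858]), 'gripper_force': 0.0, 'width': 0.08528912025744136}
```

View pics/scene0.png

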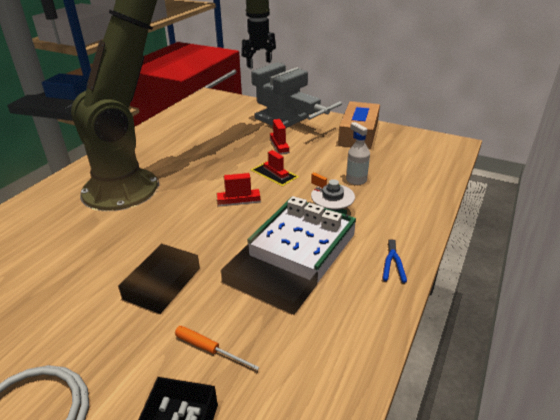

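View pics/top0.png

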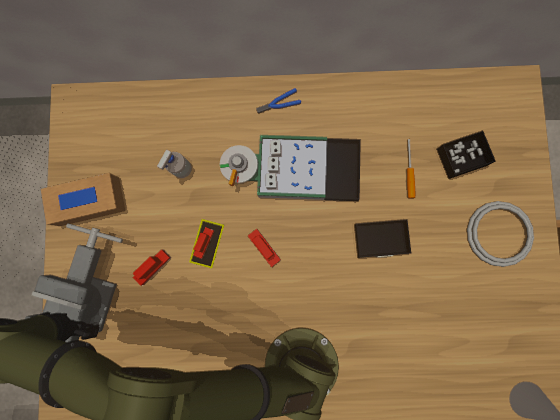

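The top view shows three white blocks at (275,147), (273,162) and (270,180), eight chips around (295–312,145–185), and the lug at about (234,178). It also shows three red scrapers; the smallest, at (205,240), stands on the yellow-bordered pad. The bin is at (382,238). Next I'll measure the poses.

```bash
cat > h.py <<'E'
from station import ctrl, get_state, vision, ticket, models
import cv2,numpy as np
from scipy.spatial.transform import Rotation as Rot
def cloud(n):
    p,d=vision.grab_frame(n); c=vision.camera_info(n); R,t,K=(np.array(c[k]) for k in("R","t","mtx"))
    v,u=np.mgrid[:420,:560]; P=np.stack([u,v,np.ones_like(u)],-1)@np.linalg.inv(K).T*d[...,None]
    return p,(P-t)@R, cv2.cvtColor(p,cv2.COLOR_BGR2HSV).astype(int), d>0
def rect(X):  # min area rect: centre, sizes, angle of long axis (rad), mean
    (c,(w,h),a)=cv2.minAreaRect((X[:,:2]*1000).astype(np.float32))
    if w<h: w,h,a=h,w,a+90
    return np.round([c[0],c[1],w,h,(a+90)%180-90,*X[:,:2].mean(0)*1000],1)
def comps(m,X,mn=8):
    k,l=cv2.connectedComponents(m.astype(np.uint8))
    return [X[l==i] for i in range(1,k) if (l==i).sum()>=mn]
def near(X,c,r): return np.hypot(X[...,0]-c[0],X[...,1]-c[1])<r
def quat(a): # finger closing line along world angle a, tool down
    y=np.array([np.cos(a),np.sin(a),0]);z=np.array([0,0,-1.]);M=np.stack([np.cross(y,z),y,z],1)
    q=Rot.from_matrix(M).as_quat(); return q[[3,0,1,2]]
def down(pos,a,ref=0): # quat for closing line a, choosing the half turn with j7 nearest 0
    best=None
    for b in(a,a+np.pi):
        j=ctrl.ik(pos,quat(b))
        if j is not None and (best is None or abs(j[6]-ref)<best[0]): best=(abs(j[6]-ref),quat(b),j)
    return best[1]
E
cat > look.py <<'E'
from h import *
import sys
for n in ["top","scene"]:
    p,X,H,ok=cloud(n); h,s,v=H[...,0],H[...,1],H[...,2]; z=X[...,2]
    print("##",n)
    g=ok&(h>40)&(h<90)&(s>80)&(z>.03)&(z<.075)&near(X,(.64,-.03),.2)
    for c in comps(g,X): print("green",len(c),rect(c),c[:,2].mean().round(4))
    pl=ok&(z>.035)&(z<.05)&near(X,(.64,-.03),.2)&(h>90)&(h<130)&(s>130)
    for c in comps(pl,X,3): print("chip",len(c),rect(c))
    b=ok&(z>.080)&(z<.09)&near(X,(.64,.07),.14)&(s<80)
    for c in comps(b,X): print("block",len(c),rect(c),c[:,2].mean().round(4))
    r=ok&((h<6)|(h>174))&(s>150)&(v>50)&(z>.005)&near(X,(.38,.29),.3)
    for c in comps(r,X):
        print("red",len(c),rect(c),c[:,2].max().round(4)); t=c[c[:,2]>c[:,2].max()-.008]; print("   top",len(t),rect(t))
    y=ok&(h>22)&(h<35)&(s>180)&(v>120)&(z<.01)&near(X,(.39,.29),.13)
    if y.sum()>8: print("yellow",y.sum(),rect(X[y]))
    o=ok&(h>5)&(h<18)&(s>170)&(z>.085)&(z<.11)&near(X,(.62,.19),.12)
    for c in comps(o,X,5): print("lug",len(c),rect(c),c[:,2].mean().round(4))
    bi=ok&(v<70)&(z>.035)&(z<.055)&near(X,(.39,-.27),.14)
    if bi.sum()>8: print("binrim",bi.sum(),rect(X[bi]))
    bi=ok&(v<90)&(z>.033)&(z<.05)&near(X,(.62,-.2),.14)&(X[...,1]<-.12)
    if bi.sum()>8: print("trayrim",bi.sum(),rect(X[bi]))
    dg=ok&(abs(z-.058)<.008)&near(X,(.62,.19),.11)&(s<60)&(v>100)
    if dg.sum()>8: print("dial",dg.sum(),rect(X[dg]))
E
python3 look.py; python3 -c "
import cv2;p=cv2.imread('pics/top0.png')[120:290,150:430];cv2.imwrite('pics/crop0.png',cv2.resize(p,None,fx=2.8,fy=2.8,interpolation=cv2.INTER_CUBIC))"
```

```text
## top
green 136 [732.4   1.1 212.9  16.6  89.  732.5   4.2] 0.0558
green 76 [645.5 114.8 136.7   6.2  -4.3 645.1 114.9] 0.0571
green 133 [547.7  15.3 213.7  17.   85.  544.5  21.2] 0.0561
chip 3 [ 6.499e+02 -6.030e+01  6.800e+00  2.000e-01 -8.300e+01  6.499e+02
 -6.030e+01]
block 122 [696.6  61.3  44.   32.2  -1.2 696.2  61.7] 0.0847
block 56 [645.8 185.8  45.   37.9 -83.4 642.1 182.7] 0.0848
block 128 [641.   70.7  44.1  29.   -1.4 640.9  70.7] 0.0847
block 131 [588.5  78.4  45.4  29.   -1.5 589.   78.5] 0.0848
red 269 [400.6 308.9  99.3  29.9 -24.4 401.  305.7] 0.0748
   top 92 [400.3 307.9  59.   19.4 -22.9 401.1 308.2]
red 438 [377.9 109.  126.6  37.2  36.4 376.2 106.4] 0.0951
   top 163 [378.1 110.4  74.9  27.4  36.2 377.  110. ]
red 468 [324.9 478.4 127.6  37.7 -46.9 325.3 472.2] 0.0982
   top 73 [324.4 477.7  75.5  25.2 -46.  325.4 476.9]
yellow 218 [398.7 301.6 150.7  81.  -15.7 398.2 299. ]
lug 23 [595.7 194.6  43.9   6.2 -24.1 594.6 195.2] 0.0948
binrim 216 [ 395.3 -273.3  165.7  107.9  -86.9  390.6 -273.8]
trayrim 148 [ 627.8 -165.2  204.8   92.4   -2.3  613.  -188. ]
dia
[... 444 characters left out ...]

block 123 [588.9  76.7  44.7  36.8  -1.7 588.9  74.9] 0.0828
block 133 [642.7  68.   44.9  35.1  -3.6 642.6  66.7] 0.0828
block 139 [694.9  59.5  47.   34.6   5.3 696.1  58. ] 0.083
red 756 [355.8 394.9 294.1  84.2 -63.5 369.8 380.2] 0.0922
   top 78 [325.2 475.2  82.4  28.6 -45.6 326.3 472. ]
red 899 [378.9 106.6 127.6  44.4  37.3 383.9  99.7] 0.0925
   top 139 [378.6 107.7  74.8  31.7  37.6 379.2 106.7]
yellow 98 [396.7 301.5 150.6  82.1 -15.  411.3 281.4]
lug 103 [600.4 195.6  50.8  17.5 -17.3 602.1 193.4] 0.0951
binrim 576 [ 395.7 -276.2  165.5  112.8  -87.4  402.8 -284.9]
trayrim 370 [ 626.9 -169.2  204.8   98.6   -1.4  633.4 -193.8]
dial 523 [629.  176.5 163.8 137.9  -1.4 659.4 164.7]
```

View pics/crop0.png

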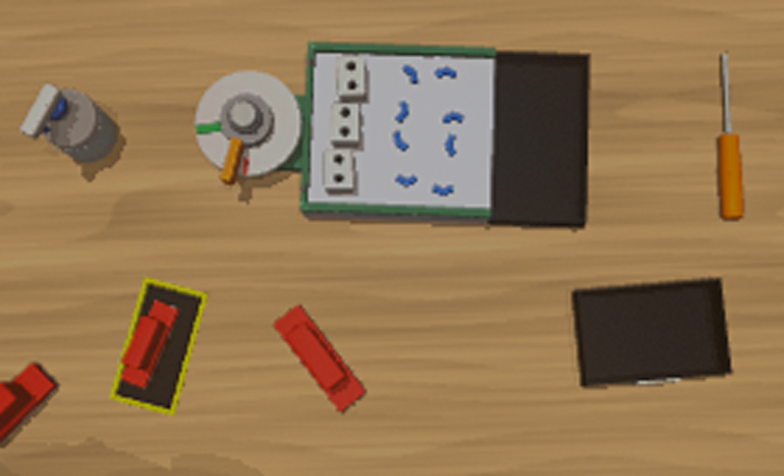

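```bash
cat > fx.py <<'E'
from h import *
from scipy.optimize import least_squares
# green fence centre lines -> fixture pose (x,y,yaw)
def fit():
    n="top"; p,X,H,ok=cloud(n); h,s,z=H[...,0],H[...,1],X[...,2]
    g=ok&(h>40)&(h<90)&(s>80)&(z>.053)&(z<.061)&near(X,(.64,-.0),.16)
    P=X[g][:,:2]
    def res(q):
        c,sn=np.cos(q[2]),np.sin(q[2]); L=(P-q[:2])@np.array([[c,-sn],[sn,c]])
        return np.minimum.reduce([abs(L[:,0]+.095),abs(L[:,0]-.095),abs(L[:,1]-.096)])
    f=least_squares(res,[.641,.018,-.07],loss="soft_l1",f_scale=.003,x_scale=.01)
    return f.x, f.cost,len(P)
if __name__=="__main__": print(fit())
E
cat > blk.py <<'E'
from h import *
import sys
def blocks():
    p,X,H,ok=cloud("top"); z=X[...,2]
    b=ok&(z>.080)&(z<.09)&near(X,(.64,.04),.13)&(H[...,1]<80)&(X[...,1]<.14)
    return [rect(c) for c in comps(b,X,60)]
BC=np.array([.3955,-.275]); by=np.deg2rad(3)
spots=[-.052,0,.052]
s=get_state(); 
if s["tcp_pos"][1]>.4: ctrl.movel(s["tcp_pos"]+[0,0,.07])
i0=int(sys.argv[1])
for i in range(i0,3):
    bs=sorted(blocks(),key=lambda r:r[0]); print(bs)
    if not bs: break
    r=bs[0]; c=r[:2]/1000; a=np.deg2rad(r[4])+np.pi/2
    q=down([*c,.06],a)
    ctrl.movep([*c,.16],q); ctrl.movel([*c,.060],max_speed=.15)
    ctrl.close_gripper(40); s=get_state(); print("w",s["width"],s["gripper_force"])
    if not .027<s["width"]<.037: ctrl.ungrasp(); ctrl.movel([*c,.16]); break
    ctrl.movel([*c,.17],max_speed=.2)
    t=BC+spots[i]*np.array([-np.sin(by),np.cos(by)])
    q=down([*t,.05],by); ctrl.movep([*t,.15],q); print("w2",get_state()["width"])
    ctrl.movel([*t,.044],max_speed=.15); ctrl.ungrasp(); ctrl.movel([*t,.15],max_speed=.25)
print(get_state()["time"],get_state()["contact_force"])
E
python3 fx.py; python3 blk.py 0
```

```text
(array([ 0.63866707,  0.01880573, -0.07012343]), np.float64(0.0004317911400646399), 287)
[array([588.3,  78.4,  45.9,  28.9,  -1.3, 588.9,  78.3]), array([640.8,  70.7,  43.7,  29.1,  -1.4, 640.6,  70.4]), array([696.2,  62. ,  46.4,  31.3,   4. , 695.9,  61.6])]
w 0.031365196737296853 41.01736128330231
w2 0.031220453022357163
[array([627.5,  32.6,  45.4,  31.4,   7.2, 627.2,  33. ]), array([696.3,  61.4,  44.7,  31.8,   1.1, 695.6,  61.5])]
w 0.031418096668523944 40.17796576023102
w2 0.03132559315055866
[array([695.9,  61.2,  44.4,  31.9,  -0.7, 696.4,  61.3])]
w 0.031102814599259367 39.99333679676056
w2 0.03157145948332996
25.2833 [-0.8808076   0.07525667  0.16207857]
```

```bash
python3 - <<'E'
from h import *
p0=[.40,.30,.22]
ctrl.movep(p0,down(p0,np.deg2rad(66)))
import cv2
for n,(r0,r1,c0,c1) in {"top":(120,270,150,430),"scene":(150,320,110,390)}.items():
    p,X,H,ok=cloud(n); cv2.imwrite(f"pics/b_{n}.png",cv2.resize(p[r0:r1,c0:c1],None,fx=2.8,fy=2.8,interpolation=cv2.INTER_CUBIC))
    h,s=H[...,0],H[...,1]
    m=ok&(h>95)&(h<130)&(s>110)&near(X,(.63,0),.17)
    c,sn=np.cos(-.0701),np.sin(-.0701)
    for k in comps(m,X,3): print(n,len(k),((k.mean(0)[:2]-[.6387,.0188])@np.array([[c,-sn],[sn,c]])*1000).round(), k[:,2].mean().round(3))
print(get_state()["time"])
E
```

```text
top 14 [ 67. -22.] 0.054
top 14 [ 70. -62.] 0.052
top 14 [ 21. -14.] 0.054
top 14 [ 17. -72.] 0.053
top 13 [-13. -12.] 0.051
top 13 [-17. -71.] 0.052
top 13 [-59. -21.] 0.053
top 12 [-69. -64.] 0.053
scene 17 [-59. -23.] 0.05
scene 24 [-13. -13.] 0.05
scene 19 [-68. -65.] 0.051
scene 23 [ 23. -16.] 0.051
scene 24 [-16. -71.] 0.05
scene 23 [ 68. -25.] 0.051
scene 20 [ 18. -74.] 0.051
scene 23 [ 71. -66.] 0.051
27.2917
```

View pics/b_top.png

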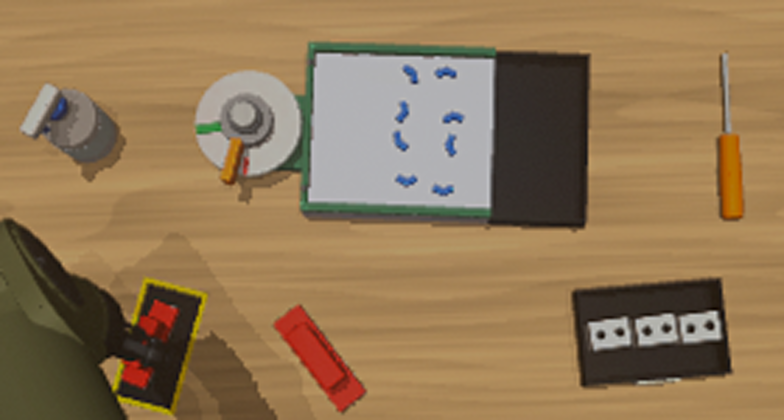

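View pics/b_scene.png

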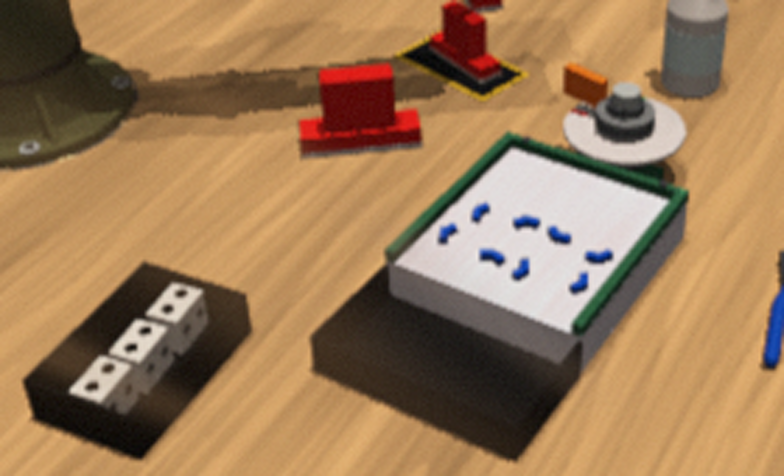

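Blocks are all in the bin, at crop positions (608,333), (657,328) and (701,326). The eight chips are undisturbed at fixture x ±70, y -12 to -74, and the scraper is still on its pad. Next: take the scraper and wipe.

```bash
cat > wipe.py <<'E'
from h import *
F=np.array([.6387,.0188]); fy=-.0701
M=np.array([[np.cos(fy),-np.sin(fy)],[np.sin(fy),np.cos(fy)]])
def fw(x,y): return F+M@[x/1000,y/1000]
def passes(lanes,y0=28,y1=-118,z=.079):
    for x in lanes:
        a=fw(x,y0);b=fw(x,y1)
        ctrl.movel([*a,.125],max_speed=.25); ctrl.movel([*a,z],max_speed=.12)
        ctrl.movel([*b,z],max_speed=.07); print(x,get_state()["contact_force"].round(1),get_state()["width"])
        ctrl.movel([*b,.125],max_speed=.2)
E
python3 - <<'E'
from wipe import *
ctrl.movep([.30,.42,.33],down([.30,.42,.33],np.deg2rad(66)))
p,X,H,ok=cloud("top"); h,s,v=H[...,0],H[...,1],H[...,2];z=X[...,2]
r=ok&((h<6)|(h>174))&(s>150)&(v>50)&(z>.063)&(z<.08)&near(X,(.40,.30),.08)
t=rect(X[r]); print(r.sum(),t)
if r.sum()<70: t=np.array([400.4,308.2,59,19,-23.5]); print("occluded")
c=t[:2]/1000; a=np.deg2rad(t[4])+np.pi/2
ctrl.movep([*c,.14],down([*c,.033],a)); ctrl.movel([*c,.033]); ctrl.close_gripper(70)
st=get_state(); print(st["width"],st["gripper_force"],st["tcp_pos"])
E
```

```text
119 [399.8 307.5  59.1  21.3 -23.1 400.1 307.3]
0.021328630424588324 68.2270073890686 [0.40006839 0.30773078 0.03338116]
```

```bash
python3 - <<'E'
from wipe import *
s=get_state(); ctrl.movel([*s["tcp_pos"][:2],.25],max_speed=.2)
a=fw(0,28); q=down([*a,.079],fy+np.pi/2); ctrl.movep([*a,.20],q)
passes([0,-37,37])
b=fw(0,60); ctrl.movel([*b,.30],max_speed=.25)
for n,(r0,r1,c0,c1) in {"top":(120,250,220,400),"scene":(190,320,190,390)}.items():
    p,X,H,ok=cloud(n); cv2.imwrite(f"pics/c_{n}.png",cv2.resize(p[r0:r1,c0:c1],None,fx=3.5,fy=3.5,interpolation=cv2.INTER_CUBIC))
    h,s=H[...,0],H[...,1]
    m=ok&(h>95)&(h<130)&(s>110)&near(X,(.63,-.05),.22)
    for k in comps(m,X,3): print(n,len(k),((k.mean(0)[:2]-F)@M*1000).round(), k[:,2].mean().round(3))
print(get_state()["time"])
E
```

```text
0 [ 0.  -0.4 -3.1] 0.021542386081469522
-37 [-0.3 -0.1 -3.7] 0.02124859244371738
37 [-0.1  0.4 -2.3] 0.02118716695670645
top 116 [  23. -136.] 0.012
top 21 [ -69. -146.] 0.009
top 21 [ -79. -132.] 0.014
scene 76 [ -75. -139.] 0.009
scene 189 [  20. -137.] 0.011
46.0833
```

View pics/c_scene.png

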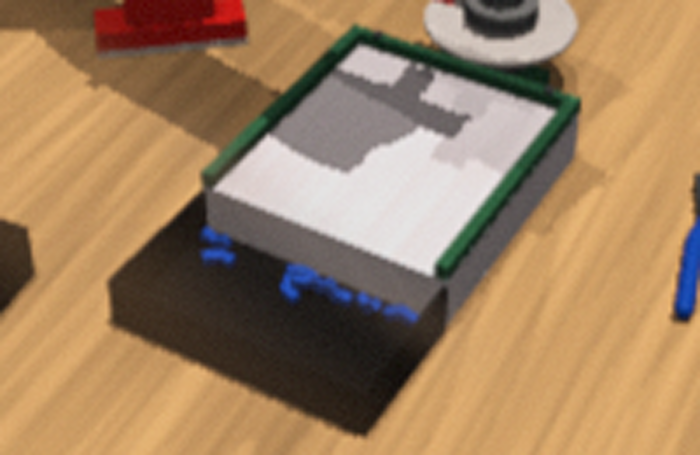

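View pics/c_top.png

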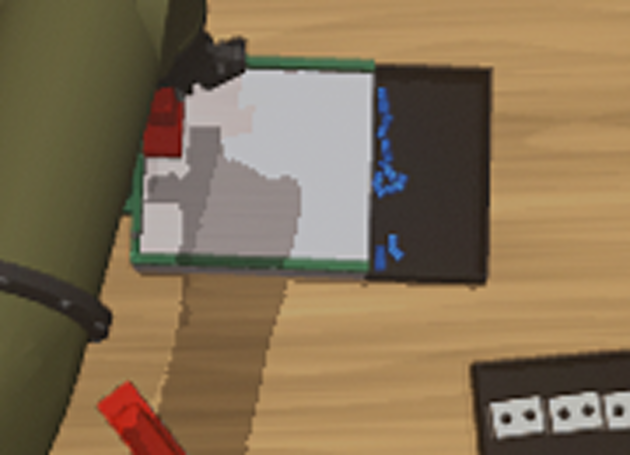

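The plate is clean and all the chips lie in the tray, next to the plate at fixture y about -136 and about 10 mm above the bench. Next I'll park the scraper and locate the lug.

```bash
python3 - <<'E'
from wipe import *
t=[.3977,.3016]; a=np.deg2rad(-15.4)+np.pi/2
q=down([*t,.034],a); ctrl.movep([*t,.20],q); ctrl.movel([*t,.06]); ctrl.movel([*t,.0338],max_speed=.04)
print(get_state()["contact_force"]); ctrl.ungrasp(); ctrl.movel([*t,.16],max_speed=.15)
p0=[.30,-.33,.30]; ctrl.movep([.45,.0,.3],down([.45,0,.3],np.pi/2)); ctrl.movep([.45,-.15,.3],down([.45,-.15,.3],np.pi/2))
hub=fw(0,165); print("hub",hub,get_state()["time"])
for n in("top","scene"):
    p,X,H,ok=cloud(n); h,s,v=H[...,0],H[...,1],H[...,2];z=X[...,2]
    o=ok&(h>4)&(h<20)&(s>150)&(z>.097)&(z<.108)&near(X,hub,.10)
    print(n,"lugtop",o.sum(),rect(X[o])); m=X[o][:,:2].mean(0)
    d=m-hub; print("r",np.hypot(*d),"collar",(np.pi+fy-np.arctan2(d[1],d[0])+np.pi)%(2*np.pi)-np.pi)
    g=ok&(h>40)&(h<85)&(s>100)&(abs(z-.058)<.008)&near(X,hub,.07)&(X[...,1]>.18)
    m=X[g][:,:2].mean(0); d=m-hub; print("mark",g.sum(),m,np.hypot(*d),np.pi+fy-np.arctan2(d[1],d[0]))
    w=ok&(abs(z-.058)<.005)&near(X,hub,.075)&(s<60)
    c,rad=cv2.minEnclosingCircle((X[w][:,:2]*1000).astype(np.float32)); print("dial",c,rad)
    r=ok&((h<6)|(h>174))&(s>150)&(z>.005)&near(X,t,.085); print("scraper",rect(X[r]),X[r][:,2].max())
p,_,_,_=cloud("top"); cv2.imwrite("pics/d.png",cv2.resize(p[120:290,140:400],None,fx=3,fy=3))
E
```

```text
[-0.10656041  0.13323785 -2.3370115 ]
hub [0.65025703 0.18339476] 53.7917
top lugtop 51 [600.7 197.7  49.9  10.9 -15.3 599.9 197.8]
r 0.05236805577329423 collar 0.20812641087712258
mark 23 [0.64591662 0.23044048] 0.04724551499055578 1.4086974366596923
dial (652.2353515625, 182.36407470703125) 63.17186737060547
scraper [397.8 302.2  98.8  31.6 -15.3 397.2 299.7] 0.07596858273847612
scene lugtop 48 [601.2 196.7  51.1  14.5 -11.9 600.6 195.9]
r 0.05125419528942022 collar 0.177089759923442
mark 0 [nan nan] nan nan
dial (652.2298583984375, 180.9024200439453) 63.301536560058594
scraper [396.3 300.3 104.3  36.5 -15.7 402.6 291.3] 0.07085249943244745<stdin>:13: RuntimeWarning: Mean of empty slice.
  ret = um.true_divide(
```

View pics/d.png

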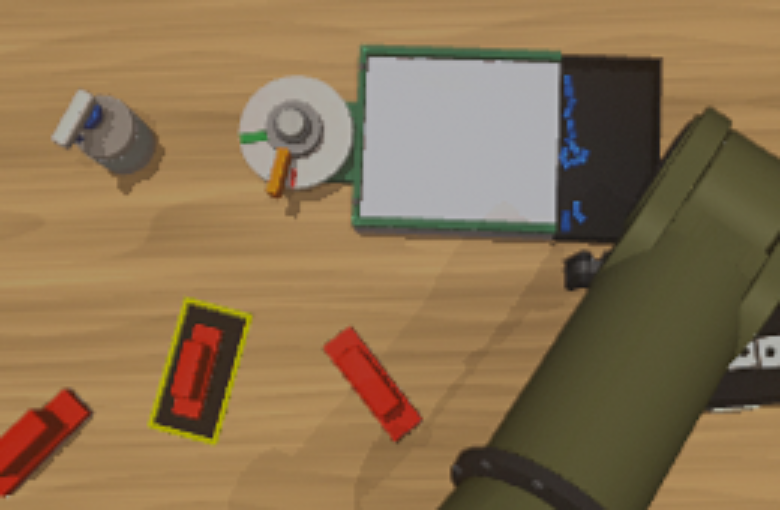

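The scraper now stands along its pad (at (195,370)), the dial centre is at (652,182) mm and the lug is at collar ≈ 0.2. Next I'll turn the collar.

```bash
cat > turn.py <<'E'
from wipe import *
import sys
c0,c1=float(sys.argv[1]),float(sys.argv[2]); hub=np.array([.652,.1825]); r=.054; zg=.070
def pose(c,par):
    f=np.pi+fy-c; return np.array([*(hub+r*np.array([np.cos(f),np.sin(f)])),zg]),quat(f+np.pi/2+par)
cs=np.linspace(c0,c1,max(2,int(abs(c1-c0)/.12)+1)); best=None
for par in(0,np.pi):
    js=[ctrl.ik(*pose(c,par)) for c in(c0,(c0+c1)/2,c1)]
    if any(j is None for j in js): continue
    m=max(abs(j[6]) for j in js); print(par,[j[6].round(2) for j in js])
    if best is None or m<best[0]: best=(m,par)
par=best[1]; p,q=pose(c0,par)
ctrl.movep(p+[0,0,.12],q); ctrl.movel(p,max_speed=.1); ctrl.close_gripper(60); print("w",get_state()["width"])
for c in cs[1:]:
    p,q=pose(c,par); ctrl.movel(p,q,max_speed=.05)
    s=get_state(); print(c.round(2),s["contact_force"].round(1),s["wrist_torque"].round(2))
ctrl.pause(.3); ctrl.ungrasp(); ctrl.movel(p+[0,0,.12],max_speed=.12)
p0=[.45,-.15,.3]; ctrl.movep([.5,.05,.3],down([.5,.05,.3],np.pi/2)); ctrl.movep(p0,down(p0,np.pi/2))
for n in("top","scene"):
    pic,X,H,ok=cloud(n); h,s,v=H[...,0],H[...,1],H[...,2];z=X[...,2]
    o=ok&(h>4)&(h<20)&(s>150)&(z>.097)&(z<.108)&near(X,hub,.10)
    t=rect(X[o]); d=t[:2]/1000-hub; print(n,t,np.hypot(*d),"collar",np.pi+fy-np.arctan2(d[1],d[0]))
    cv2.imwrite(f"pics/e_{n}.png",pic)
print(get_state()["time"])
E
python3 turn.py .2 1.4
```

```text
0 [np.float64(-1.62), np.float64(-2.13), np.float64(-2.66)]
3.141592653589793 [np.float64(1.01), np.float64(0.5), np.float64(-0.02)]
w 0.011354933350209383
0.32 [-0.4  2.8  2.4] [0.53 0.11 0.01]
0.44 [-2.5  3.2  3.7] [0.6  0.26 0.04]
0.56 [-2.8  2.9  4.3] [ 0.62  0.39 -0.11]
0.68 [-2.8  2.3  5.9] [ 0.53  0.53 -0.06]
0.8 [-4.8  2.8  5.9] [ 0.5   0.69 -0.16]
0.92 [-3.9  2.9  6.7] [ 0.5   0.74 -0.24]
1.04 [-4.4  2.3  7.7] [ 0.49  0.9  -0.32]
1.16 [-6.7  2.2  8. ] [ 0.42  1.07 -0.36]
1.28 [-6.6  2.9  8.4] [ 0.35  1.15 -0.49]
1.4 [-7.3  2.1  8.7] [ 0.38  1.26 -0.41]
top [646.  237.3  48.2  13.1 -84.2 645.3 237.8] 0.05512748860595775 collar 1.391641668351659
scene [645.7 234.7  54.1  13.1 -85.2 645.7 232.9] 0.0525787980083227 collar 1.3805875912279841
64.75
```

```bash
python3 -c "
import cv2;p=cv2.imread('pics/e_top.png')[120:290,140:430];cv2.imwrite('pics/e1.png',cv2.resize(p,None,fx=2.7,fy=2.7))"
```

```text
(no output)
```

View pics/e1.png

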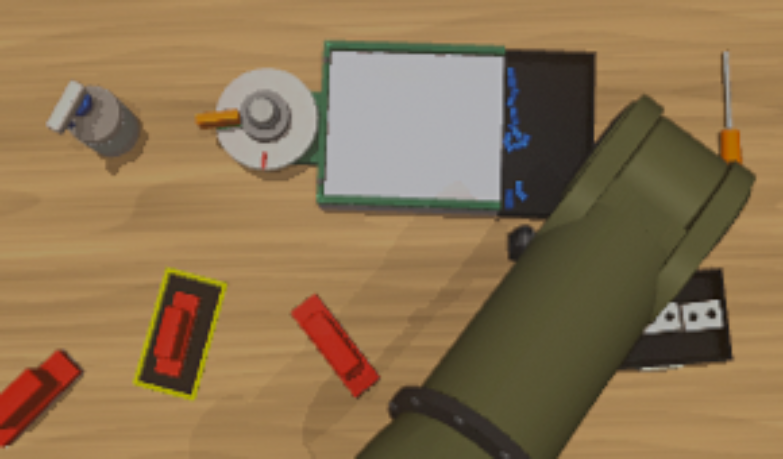

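View pics/e_scene.png

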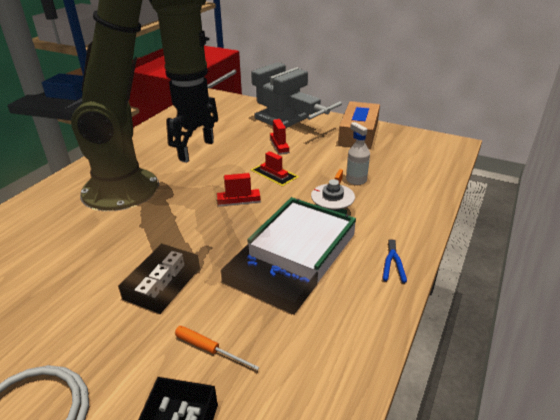

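The lug covers the green mark (crop (218,118)), the scraper stands on its pad (180,335), the chips are in the tray and the blocks are in the bin. The bottle and screwdriver look untouched, so I'm handing the job in.

```bash
python3 -c "
from station import ticket
print(ticket.close_job())"
```

```text
the job is handed in; nothing more can be done
None
```

I handed the job in with the blocks binned, the plate wiped clean, the scraper back on its pad and the collar at about 1.39 rad; the final pictures agree, but no verdict came back.

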